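Clamp a repaired cast: three clicks, and hold

ROBOT

A 7-joint arm with a two-finger parallel gripper is mounted at the origin on a cart in front of the work surface, level with it; the furniture and walls round the work are solid. World frame = base frame: x ahead of the robot, y to its left, z up, the work surface at z = 0. Lengths are in m, angles in rad, forces in N, time in s.
With the tool pointing down it reaches from about 0.35 to 0.9 m from the base axis. Payload 8.1 kg.
Tool frame: the origin (TCP) lies midway between the tips of the shut fingers; the grasp point (between the pads) lies 19 mm behind it; z points along the fingers, y is the line along which they close (so a half turn about z gives the same grasp; the last joint's range is limited). The gripper opens to 92 mm and grips with 3 to 60 N. Pads are 19 mm wide; open, the fingers measure 130 mm over their backs; the gripper's body (75 mm by 190 mm) begins 47 mm behind the grasp point.
Start: joints at [-1.245, 0.434, 0.025, 1.573, -0.012, 1.134, -0.075], TCP at [0.26, 0.568, 0.227] pointing down, gripper open.
Joint ranges: [-2.62, 2.62], [-0.44, 2.09], [-1.27, 1.32], [0.08, 2.57], [-1.32, 4.46], [0.12, 2], [-2.74, 2.74]. Speed limits (rad/s): [2.22, 2.22, 3.01, 3.01, 3.14, 3.14, 3.14].

INTERFACE

Orientations are given as a rotation vector (axis times angle).
In Python, from cell import arm gives the robot as it stands.
- The arm moves only by the tool carry_out, never from a script. Its arguments are lists of equal length, an entry for each row: "claw": the finger opening in cm, from 0 to 9.18; "delta_pos": the shift along the tool's x, y, z in cm, a list of three; "angular": the turn, a rotation vector about the tool's x, y, z in rad, a list of three. In form: {"claw": [claw, ...], "delta_pos": [[dx, dy, dz], ...], "angular": [[ax, ay, az], ...]}. A call has 1 to 20 rows; each row shifts and turns the commanded pose from where the row before left it, along the tool's axes as they then stand; what a row does not reach is not made up. A row lasts 1/10 s, in which the tool goes at most 50 mm and 8.59 degrees, less where a joint would pass 70% of its speed; a pose out of reach is approached as far as the arm can. A call with a gripper value outside its range is refused whole. The fingers move at their own pace and stop on an object; "force" is the grip in N (left out, the last holds). Time passes only in rows, so rows that do not move let the fingers close. It gives the time, the measured TCP pose, the force, the opening and the grip force at its end, in the units of the state.
- arm.observe(): the state, without advancing time (a new reading comes with each control period).
- arm.get_image(name): name is "scene" or "top"; returns a dict with "frame" (384x512x3 uint8, red, green, blue), "mtx" (3x3 intrinsics, pixels), "dist" ([k1, k2, p1, p2, k3] as OpenCV has them; the pictures are not rectified), "T" (4x4, takes a point from camera to world coordinates). Camera axes: x right, y down, z forward; pixel columns grow to the right and rows downward; lengths in m; the calibration is good to about 2 mm. A picture is of the moment at which its call begins. There is no depth.
- arm.sign_off(): hands the job in; it is judged then, once.
Trained networks look in a picture, given as the dict that the camera call returned (one of the last four; its "shot" number tells which), for a name from the list of things; names that differ only in an ending like _2 or _b are one class to them, and where a whole thing is asked for, a point or a joint stands for the part that bears it (a point fixed in the world has none). Each returns a list of dicts, best first, with "conf" (0 to 1); they miss things now and then, are a little off and sometimes report something else, mostly with a low value. They report only what shows in the picture. A call takes as long as a camera call. They do not tell look-alikes from the thing itself.
- arm.look_for(label, picture): "centre" ([column, row] as shares, 0 to 1, of the picture: columns of its width, rows of its height, amid what is visible of it).
- arm.trace(label, picture): "region" (384x512 bool, what is visible of it) and "centre" ([column, row] as shares, 0 to 1, of the picture: columns of its width, rows of its height, amid what is visible of it).
- arm.place_of(label, picture): "centre" ([column, row] as shares, 0 to 1, of the picture: columns of its width, rows of its height: a listed point, or the origin of a listed thing).
The state is a dict: "clock": time; "joints": joint angles; "dq": joint speeds; "joint_efforts": joint torques, N m; "position": TCP position; "ee_rot": TCP orientation; "force": force on the tool from outside, world axes, zero at the start; "ft_torque": the same for the moment, N m; "width": opening from 0.0 (shut) to 1.0 (fully open); "gripper_force": force on a finger pad.
Only numpy, scipy, OpenCV 4.12 (cv2) and the standard library are available. Lean on these libraries where they do the work, as an engineer would, in place of code of your own. Each camera call takes 0.05 s, during which the arm holds its last target. There are 200 camera calls.

TASK

Stand the loose plaster dental cast flat on the ratchet clamp's base plate, between the two jaws with its left and right sides facing them, and let go of it. Then grip the lever's upright knob and swing the lever anticlockwise (seen from above) until it has clicked exactly three times, never a fourth, so that the sprung pad presses on the cast. Leave the other things on the bench where they are, and finish while still gripping the knob, keeping the lever at the third click.

Things in the scene. Friction and masses are not known exactly. Their poses are not given: they have to be found in the camera images.
- cast: the only loose plaster dental cast, D-shaped from above, 60 (x) x 68 (y) x 28 mm, upright walls 26 mm high. Origin: centre of underside. x runs from the blunt front (flat 13 mm wide, x = -30 mm) to the flat back (48 mm wide, x = +30 mm): grip it on these two flats. Its left and right sides (y = +-34 mm) face the jaws; which faces which does not matter. About 0.13 kg
- clamp: ratchet clamp, fixed: base plate 150 (x) x 250 (y) x 12 mm. Origin: centre of the plate's underside, the jaws' end (-y) nearest the robot, -x to the left. Fixed jaw's rubber face at y = -105 mm, top 44 mm over the bench. Lever pivot at x = 0, y = +75 mm. Toothed sector, lever bar and jaws are lower than 60 mm over the bench
- nest (a point): point on the top of the clamp's base plate (12 mm above the bench), in the middle of the open gap between pad and fixed jaw: the cast's origin goes here, its y axis along the clamp's y axis. Axes as the clamp's
- pivot (a point): point on the lever's vertical pivot axis, 75 mm above the bench; axes as the clamp's
- knob (a point): on the axis of the lever's upright black round knob (22 mm diameter, 45 to 95 mm above the bench, 110 mm from the pivot axis), 78 mm above the bench
- lever (a joint): lever angle, rad. At 0 it points from the pivot 175 degrees anticlockwise of the clamp's +x axis; grows anticlockwise from above; stop 1.2. Starts at 0 to 0.1, stays where put. One-way clicks at 0.30, 0.55, 0.80, (too many) 1.05: the push at the knob rises to about 10 N over the 0.16 rad before each, then drops. It cannot go back over a tooth; after the third it would rest near 0.88
- pad: the clamp's moving pad, rubber faced, 44 mm wide, top 39 mm over the bench. Its face stands at clamp y = -15 mm with the lever at 0 (90 mm from the fixed jaw) and moves towards -y by 34 mm per radian of lever; sprung (2 N preload, 0.5 N/mm), it slides the cast up to the fixed jaw
- pin_jar: bystander: small clear pot of brass pins, 54 mm diameter, 50 mm high; origin centre of underside
- dappen_dish: bystander: small round dish, 43 mm diameter, 18 mm high; origin centre of underside
- sanding_block: bystander: foam sanding block, 34 x 66 x 22 mm; origin centre of underside
There are look-alikes about, which are no part of the job. Leave any green or red look-alike of the cast alone.

How it is judged:
On the way, in this order (a step that is already met when the one before it is completed fails the run):
1. the cast stands flat on the clamp's plate between the jaws, sides to the jaws, let go, with the lever not yet clicked (x of cast in the frame of nest between -0.02 and 0.02 m and y of cast in the frame of nest between -0.015 and 0.015 m and z of cast in the frame of nest below 0.004 m and angle between cast's own z axis and vertical below 0.1 rad and angle between the y axis of cast and the y axis of clamp, either way round below 0.3 rad and contact force between cast and the fingers below 0.05 N and value of joint lever below 0.3 rad), for 0.2 s.
2. first click, with the fingers on the lever (value of joint lever between 0.31 and 0.56 rad and contact force between the fingers and lever above 0.3 N), for 0.02 s.
3. second click (value of joint lever above 0.56 rad and contact force between the fingers and lever above 0.3 N), for 0.02 s.
At the end, for the whole second after the job is handed in: the lever rests past its third click and not over the fourth (0.815 to 1.04 rad), fingers pressing it with over 1 N; the pad presses the cast with over 2 N; the cast, untouched by the robot, stands flat, pushed to the fixed jaw, within 25 mm of the nest in x and 0.3 rad square (value of joint lever between 0.815 and 1.04 rad and velocity of joint lever between -0.05 and 0.05 rad/s and contact force between the fingers and lever above 1 N and contact force between pad and cast above 2 N and contact force between cast and the arm below 0.05 N and contact force between cast and the fingers below 0.05 N and x of cast in the frame of nest between -0.025 and 0.025 m and y of cast in the frame of nest between -0.02 and 0 m and z of cast in the frame of nest below 0.004 m and angle between cast's own z axis and vertical below 0.1 rad and angle between the y axis of cast and the y axis of clamp, either way round below 0.3 rad and linear speed of cast below 0.02 m/s); the arm keeps its last pose, push and grip.
It fails at once if the lever clicks a fourth time (value of joint lever above 1.05 rad).
It fails at once if the cast is tipped over (angle between cast's own z axis and vertical above 0.6 rad).
It fails at once if a bystander is shoved aside (distance of any of pin_jar, dappen_dish, sanding_block from where it was at the start of the episode above 0.02 m).
It also fails if it takes over 72 s, if anything falls off the work surface, if the arm or the gripper's body presses on something with over 40 N, if the wrist force passes 120 N, or if a joint passes its speed limit or range.

## Working session

There is one attempt and no reset: what is moved stays moved. The work goes in short steps, Python scripts to look and compute and a tool call to move; the robot and the scene stay as the last step left them, time stands still between calls to the robot, and variables do not carry over. Pictures are saved under pics/ and viewed, at most 10 in all, crops included, and the job is handed in when it is done.

Besides the shell and the picture viewer there is one more tool, called after "Call:" in YAML: its name, and indented under it one key for each argument. carry_out: Moves the arm, as the interface text tells. Its arguments: {"type":"object","properties":{"claw":{"type":"array","items":{"type":"number"}},"delta_pos":{"type":"array","items":{"type":"array","items":{"type":"number"}}},"angular":{"type":"array","items":{"type":"array","items":{"type":"number"}}},"force":{"type":"number"}},"required":["claw","delta_pos","angular"]}

```bash
mkdir -p pics; cat > h.py <<'E'
import numpy as np, cv2
from cell import arm
def ray(p,uv):
    u=np.array([[[uv[0],uv[1]]]],float)
    n=cv2.undistortPoints(u,p["mtx"],p["dist"])[0,0]
    T=p["T"]; return T[:3,3],T[:3,:3]@np.array([n[0],n[1],1])
def at(p,uv,z):
    o,d=ray(p,uv); return (o+d*(z-o[2])/d[2])[:2]
def px(c): return np.array(c)*[512,384]
def proj(p,X):
    T=np.linalg.inv(p["T"]); X=np.atleast_2d(X).astype(float)
    return cv2.projectPoints(X,cv2.Rodrigues(T[:3,:3])[0],T[:3,3],p["mtx"],p["dist"])[0][:,0]
E
python3 - <<'E'
from h import *
s=arm.observe();print({k:np.round(v,3) for k,v in s.items()})
ims=[]
for n in("scene","top"):
    p=arm.get_image(n); ims.append(p["frame"]); print(n,p["T"].round(3).tolist())
    for l,z in [("cast",0),("clamp",0),("nest",.012),("pivot",.075),("knob",.078),("pin_jar",0),("dappen_dish",0),("sanding_block",0)]:
        for r in arm.place_of(l,p)[:4]: 
            c=px(r["centre"]);print(n,l,round(r["conf"],2),c.round(1),at(p,c,z).round(4))
    cv2.imwrite(f"pics/{n}0.png",cv2.resize(p["frame"][:,:,::-1],(800,600)))
E
```

```text
{'clock': np.float64(0.0), 'joints': array([-1.245,  0.435,  0.025,  1.574, -0.012,  1.134, -0.075]), 'dq': array([ 0.001, -0.001, -0.001, -0.002,  0.   ,  0.   , -0.   ]), 'joint_efforts': array([-0.0000e+00, -6.6784e+01,  9.8500e-01, -3.1447e+01, -6.1000e-02,
        4.3000e-02,  0.0000e+00]), 'position': array([0.26 , 0.568, 0.226]), 'ee_rot': array([-6.680e-01, -3.069e+00,  2.000e-03]), 'force': array([ 0.262, -0.008,  0.055]), 'ft_torque': array([-0.025, -0.027, -0.019]), 'gripper_force': np.float64(0.0), 'width': np.float64(0.999)}
scene [[0.692, -0.328, 0.644, -0.357], [-0.722, -0.308, 0.62, -0.746], [-0.005, -0.893, -0.449, 0.711], [0.0, 0.0, 0.0, 1.0]]
scene cast 0.94 [247.7 245.4] [0.413  0.0316]
scene cast 0.63 [177.1 195.2] [0.4651 0.3964]
scene cast 0.56 [146.9 189. ] [0.4253 0.5023]
scene clamp 0.81 [226.3 207.1] [0.5178 0.2262]
scene nest 0.61 [210.3 208.1] [0.4665 0.2397]
scene pivot 0.71 [247.6 178.4] [0.5928 0.209 ]
scene knob 0.72 [225.2 163.8] [0.6167 0.3337]
scene pin_jar 0.64 [208.3 176.8] [0.6225 0.428 ]
scene pin_jar 0.47 [289.8 263.9] [ 0.4253 -0.1027]
scene dappen_dish 0.71 [289.7 259.4] [ 0.4399 -0.0899]
scene sanding_block 0.82 [347.7 294.9] [ 0.4233 -0.2753]
top [[0.018, -0.995, 0.096, 0.402], [-1.0, -0.019, -0.003, 0.116], [0.004, -0.096, -0.995, 1.388], [0.0, 0.0, 0.0, 1.0]]
top cast 0.58 [278.4 224.9] [0.4096 0.045 ]
top cast 0.54 [138.8 214. ] [0.4374 0.5204]
top cast 0.52 [171.9 202.4] [0.4792 0.4088]
top clamp 0.78 [227.6 191.4] [0.5204 0.2198]
top nest 0.8 [223.1 205.3] [0.4721 0.2329]
top pivot 0.92 [229.1 166.3] [0.5958 0.2114]
top knob 0.73 [197.3 162.2] [0.6069 0.3147]
top pin_jar 0.77 [164.8 159. ] [0.6282 0.4391]
top dappen_dish 0.5 [321.6 219.9] [ 0.4291 -0.1016]
top sanding_block 0.69 [372.7 225.7] [ 0.4123 -0.2763]
```

View pics/top0.png

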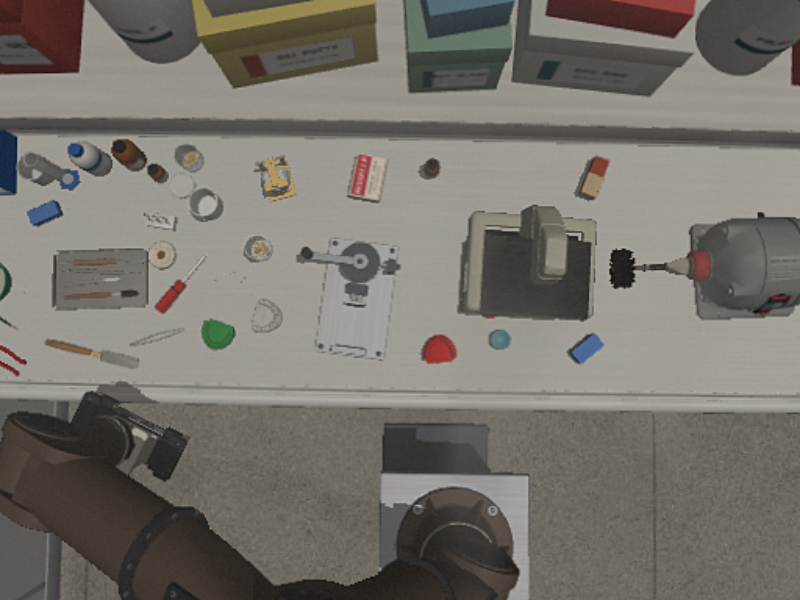

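View pics/scene0.png

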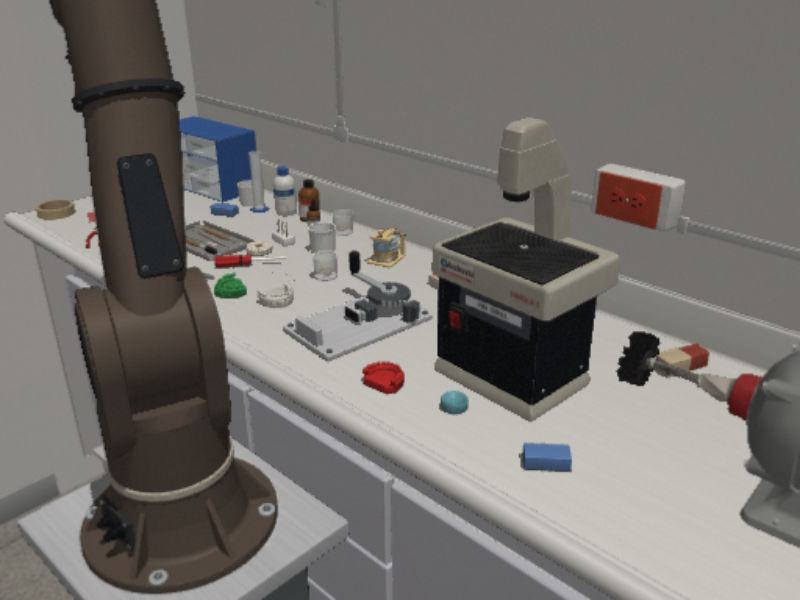

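```bash
python3 - <<'E'
from h import *
import pickle
out=[];D={}
for n,zs in(("scene",4),("top",4)):
    p=arm.get_image(n);D[n]=p
    for l in("cast","clamp"):
        R=arm.trace(l,p)
        for r in R: print(n,l,round(r["conf"],2),px(r["centre"]).round(1),r["region"].sum())
        D[n,l]=R
    c=(200,190) if n=="scene" else (205,200)
    x0,y0=c[0]-66,c[1]-50
    im=p["frame"][y0:y0+100,x0:x0+133,::-1]
    cv2.imwrite(f"pics/{n}c.png",cv2.resize(im,None,fx=6,fy=6,interpolation=cv2.INTER_CUBIC))
pickle.dump(D,open("d.pkl","wb"))
E
```

```text
scene cast 0.6 [246.4 243.3] 456
scene cast 0.59 [176.6 192.5] 243
scene cast 0.56 [146.3 184.1] 264
scene clamp 0.86 [228.6 206.2] 2650
top cast 0.88 [137.  212.3] 313
top cast 0.52 [168.3 203.9] 311
top cast 0.52 [278.9 225.5] 340
```

View pics/topc.png

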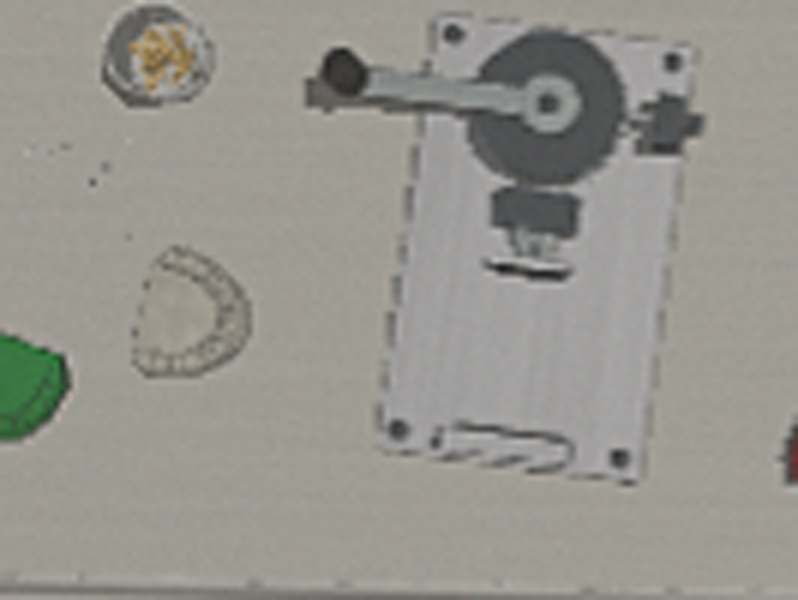

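View pics/scenec.png

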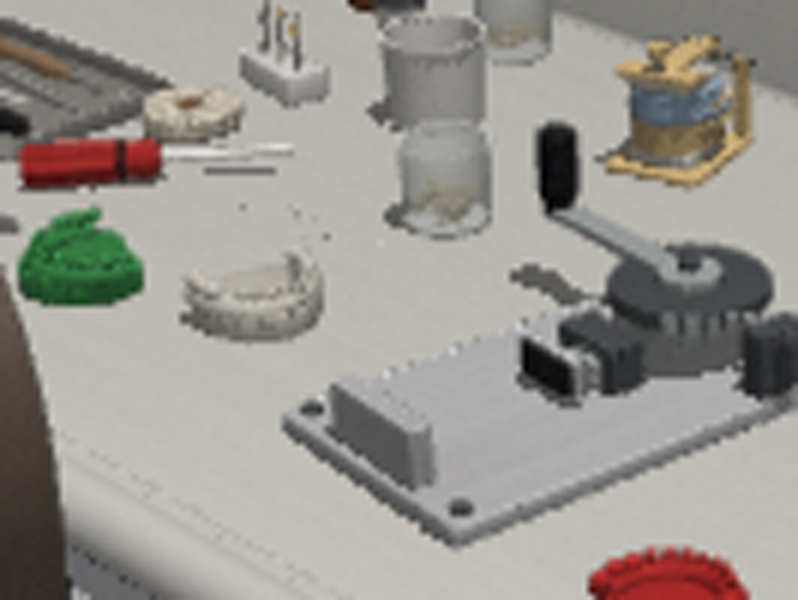

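```bash
cat > fit.py <<'E'
from h import *
from scipy.optimize import differential_evolution as DE
P=np.array([(30,24),(14,34),(0,33),(-12,27),(-23,16),(-30,6.5)])/1000
P=np.vstack([P,P[::-1]*[1,-1]])
def sil(p,x,y,a,z0=0):
    c,s=np.cos(a),np.sin(a); q=P@np.array([[c,s],[-s,c]])+[x,y]
    X=np.vstack([np.c_[q,np.full(len(q),z0)],np.c_[q,np.full(len(q),z0+.026)]])
    h=cv2.convexHull(proj(p,X).astype(np.float32))
    m=np.zeros((384*4,512*4),np.uint8);cv2.fillPoly(m,[np.round((h+.5)*4).astype(int)],1)
    return cv2.resize(m.astype(np.float32),(512,384),interpolation=cv2.INTER_AREA)
def fit(masks,x0,y0,z0=0):
    f=lambda v:-sum(np.minimum(s,m).sum()/np.maximum(s,m).sum() for p,m in masks for s in [sil(p,*v,z0)])
    r=DE(f,[(x0-.03,x0+.03),(y0-.03,y0+.03),(-np.pi,np.pi)],maxiter=40,popsize=10,seed=1,tol=1e-4)
    return r.x,-r.fun/len(masks)
E
python3 - <<'E'
from fit import *; import pickle
D=pickle.load(open("d.pkl","rb"));t,s=D["top"],D["scene"]
C=np.array([(432,13),(695,45),(635,483),(378,452)]);C=[139,150]+(C+.5)/6-.5
W=np.array([at(t,c,.012) for c in C]);print("corners",W.round(4).tolist(),np.linalg.norm(W-np.roll(W,-1,0),axis=1).round(4))
# clamp-frame fit
L=np.array([(-.075,.125),(.075,.125),(.075,-.125),(-.075,-.125)])
def rigid(L,W):
    A,_,B=np.linalg.svd((L-L.mean(0)).T@(W-W.mean(0)));R=(A@np.diag([1,np.linalg.det(A@B)])@B).T
    return R,W.mean(0)-R@L.mean(0)
R,o=rigid(L,W);print("top clamp",o,np.degrees(np.arctan2(R[1,0],R[0,0])))
S=np.array([(284,420),(457,540)]);S=[134,140]+(S+.5)/6-.5
for c,l in zip(S,[(-.075,-.125),(.075,-.125)]): print("scene corner",at(s,c,.012),"model",R@l+o)
print("pivot top",at(t,[139+549.5/6-.5,150+104.5/6-.5],.06),"model",R@[0,.075]+o)
print("knob top",at(t,[139+345.5/6-.5,150+72.5/6-.5],.095),"scene",at(s,[134+557.5/6-.5,140+130/6-.5],.095))
ms=[(s,D["scene","cast"][1]["region"].astype(np.float32)),(t,D["top","cast"][1]["region"].astype(np.float32))]
for m in (ms,ms[:1],ms[1:]): print(fit(m,.473,.405))
E
```

```text
corners [[0.6541, 0.2805], [0.6385, 0.1305], [0.3902, 0.1592], [0.4047, 0.3034]] [0.1509 0.2499 0.145  0.2505]
top clamp [0.52189406 0.21841732] -95.90764133212181
scene corner [0.40153118 0.29548192] model [0.40527731 0.30588465]
scene corner [0.38481677 0.14899819] model [0.38983853 0.15668129]
pivot top [0.59605945 0.20922748] model [0.59649574 0.21069793]
knob top [0.60620731 0.31616455] scene [0.60738851 0.31713629]
(array([0.47765591, 0.40787712, 1.36760216]), np.float64(0.8441669940948486))
(array([0.47546498, 0.40790069, 1.3345964 ]), np.float64(0.7749696969985962))
(array([0.47897972, 0.40741274, 1.4334473 ]), np.float64(0.9233847856521606))
```

```bash
python3 - <<'E'
from fit import *; import pickle
D=pickle.load(open("d.pkl","rb"))
a=np.radians(-95.9);R=np.array([[np.cos(a),-np.sin(a)],[np.sin(a),np.cos(a)]]);o=np.array([.522,.2184])
pl=[np.r_[R@[x,y]+o,.012] for x,y in [(-.075,.125),(.075,.125),(.075,-.125),(-.075,-.125)]]
nest=np.r_[R@[0,-.06]+o,.012];pv=np.r_[R@[0,.075]+o,.06];kn=np.array([.6064,.3165,.095])
c,s=np.cos(1.4),np.sin(1.4);q=P@np.array([[c,s],[-s,c]])+[.4783,.4076]
fs=[]
for n,(x0,y0) in(("scene",(134,140)),("top",(139,150))):
    p=D[n];im=cv2.resize(p["frame"][y0:y0+100,x0:x0+100+33,::-1],None,fx=3,fy=3,interpolation=cv2.INTER_CUBIC)
    f=lambda X:np.round(((proj(p,X)-[x0,y0]+.5)*3)).astype(int)
    cv2.polylines(im,[f(pl)],True,(0,0,255),1)
    cv2.polylines(im,[f(np.c_[q,0*q[:,0]])],True,(255,0,0),1);cv2.polylines(im,[f(np.c_[q,0*q[:,0]+.026])],True,(0,200,0),1)
    for X in(nest,pv,kn): cv2.circle(im,f(X)[0].tolist(),2,(0,0,255),-1)
    fs.append(im)
cv2.imwrite("pics/ov.png",np.hstack(fs))
E
```

```text
(no output)
```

View pics/ov.png

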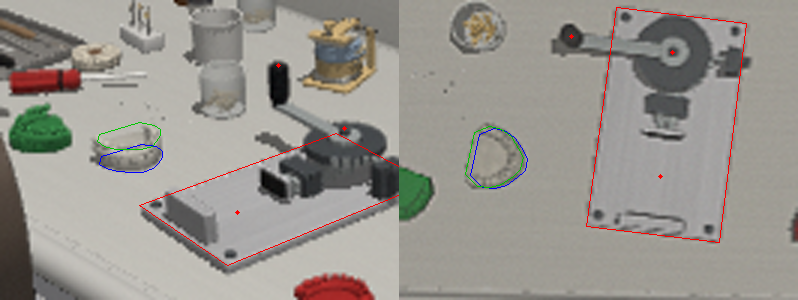

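```bash
cat > mv.py <<'E'
from h import *
from scipy.spatial.transform import Rotation as Ro
import sys
# target x y z(m), tool-y yaw (deg, world, mod 180)
def plan(x,y,z,yaw):
    s=arm.observe();Rm=Ro.from_rotvec(s["ee_rot"]).as_matrix()
    cur=np.degrees(np.arctan2(Rm[1,1],Rm[0,1]))
    d=(yaw-cur+90)%180-90; 
    print("t",s["clock"],"pos",np.round(s["position"],4),"yaw",round(cur,1),"tilt",np.round(Rm[:,2],3),"F",np.round(s["force"],2),"w",s["width"],"gf",s["gripper_force"],"q7",s["joints"][6])
    print("shift in tool cm",(Rm.T@(np.array([x,y,z])-s["position"])*100).round(2),"turn about tool z",round(np.radians(-d),3))
if __name__=="__main__": plan(*map(float,sys.argv[1:]))
E
python3 mv.py .478 .4085 .12 80
```

```text
t 1.2 pos [0.2599 0.5684 0.2267] yaw 65.4 tilt [-0. -0. -1.] F [-0.05 -0.28  0.12] w 0.9958934347413217 gf 0.0 q7 -0.0750963197393486
shift in tool cm [-26.49  -5.47  10.67] turn about tool z -0.254
```

Call:
carry_out:
  claw: [8,8,8,8,8,8,8,8,8,8,8,8,8,8,8,8]
  delta_pos:
    - [-2.2,-0.45,0.6]
    - [-2.2,-0.45,0.8]
    - [-2.2,-0.45,0.9]
    - [-2.2,-0.45,0.9]
    - [-2.2,-0.45,0.9]
    - [-2.2,-0.45,0.9]
    - [-2.2,-0.45,0.9]
    - [-2.2,-0.45,0.9]
    - [-2.2,-0.45,0.9]
    - [-2.2,-0.45,0.9]
    - [-2.2,-0.45,1]
    - [-2.2,-0.5,1]
    - [0,0,0]
    - [0,0,0]
    - [0,0,0]
    - [0,0,0]
  angular:
    - [0,0,0]
    - [0,0,0]
    - [0,0,0]
    - [0,0,0]
    - [0,0,0]
    - [0,0,0]
    - [0,0,0]
    - [0,0,0]
    - [0,0,0]
    - [0,0,0]
    - [0,0,0]
    - [0,0,0]
    - [0,0,-0.13]
    - [0,0,-0.12]
    - [0,0,0]
    - [0,0,0]

```text
clock: 2.8
position: [0.4773, 0.4091, 0.1208]
ee_rot: [-0.286, -3.128, -0.0]
force: [-0.8, -0.1, 0.0]
width: 0.873
gripper_force: 0.0
```

```bash
python3 mv.py .478 .4085 .006 80; python3 - <<'E'
from h import *
a=[]
for n,(x,y) in(("top",(170,202)),("scene",(177,193))):
    p=arm.get_image(n);a.append(cv2.resize(p["frame"][y-40:y+40,x-40:x+40,::-1],(400,400),interpolation=cv2.INTER_CUBIC))
cv2.imwrite("pics/g.png",np.hstack(a))
E
```

```text
t 2.8 pos [0.4773 0.4091 0.1208] yaw 79.5 tilt [-0.  0. -1.] F [-0.81 -0.06  0.04] w 0.8725961807686832 gf 0.0 q7 0.5937899007552908
shift in tool cm [-0.08 -0.05 11.48] turn about tool z -0.008
```

View pics/g.png

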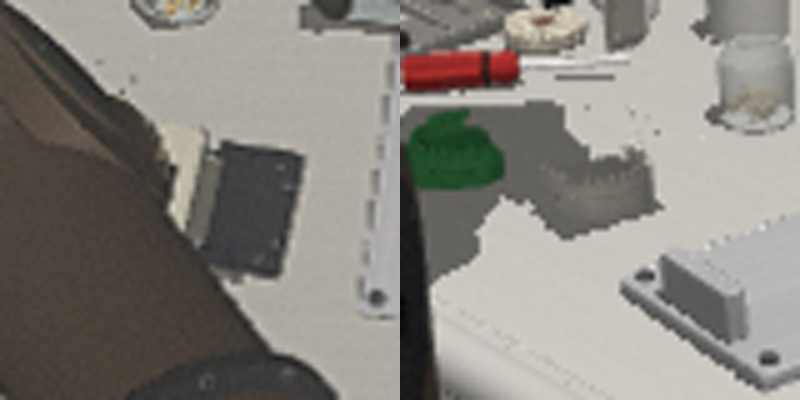

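The gripper hangs over the white cast (its shadow covers it in the scene view, about column 600, row 190). Both views agree, so I'll descend.

Call:
carry_out:
  claw: [8,8,8,8,8,8,8,8]
  delta_pos:
    - [-0.1,0,1.5]
    - [0,0,2.2]
    - [0,0,2.2]
    - [0,0,2.2]
    - [0,0,1.6]
    - [0,0,1]
    - [0,0,0.6]
    - [0,0,0.1]
  angular:
    - [0,0,0]
    - [0,0,0]
    - [0,0,0]
    - [0,0,0]
    - [0,0,0]
    - [0,0,0]
    - [0,0,0]
    - [0,0,0]

```text
clock: 3.7
position: [0.4781, 0.4087, 0.006]
ee_rot: [-0.281, -3.129, 0.001]
force: [-0.9, -0.0, -0.4]
width: 0.866
gripper_force: 0.0
```

Call:
carry_out:
  claw: [4,4,4,4,4,4]
  delta_pos:
    - [0,0,0]
    - [0,0,0]
    - [0,0,0]
    - [0,0,0]
    - [0,0,0]
    - [0,0,0]
  angular:
    - [0,0,0]
    - [0,0,0]
    - [0,0,0]
    - [0,0,0]
    - [0,0,0]
    - [0,0,0]
  force: 20

```text
clock: 4.3
position: [0.4787, 0.4094, 0.0075]
ee_rot: [0.28, 3.128, 0.002]
force: [-0.9, -0.3, 6.8]
width: 0.646
gripper_force: 20.0
```

Call:
carry_out:
  claw: [4,4,4,4,4,4,4,4]
  delta_pos:
    - [0,0,-0.5]
    - [0,0,-1]
    - [0,0,-1.5]
    - [0,0,-1.5]
    - [0,0,-1.5]
    - [0,0,-1]
    - [0,0,-0.5]
    - [0,0,0]
  angular:
    - [0,0,0]
    - [0,0,0]
    - [0,0,0]
    - [0,0,0]
    - [0,0,0]
    - [0,0,0]
    - [0,0,0]
    - [0,0,0]

```text
clock: 5.1
position: [0.4786, 0.4092, 0.0827]
ee_rot: [0.281, 3.128, 0.002]
force: [0.1, -0.5, -0.6]
width: 0.65
gripper_force: 20.0
```

```bash
python3 mv.py .4603 .2248 .08 84.1; python3 - <<'E'
from fit import *
p=arm.get_image("scene");x,y=182,182
cv2.imwrite("pics/l.png",cv2.resize(p["frame"][y-40:y+40,x-40:x+40,::-1],(480,480),interpolation=cv2.INTER_CUBIC))
for r in arm.trace("cast",p):
    c=px(r["centre"]);print(r["conf"],c,r["region"].sum())
    if abs(c[0]-177)<15: print(fit([(p,r["region"].astype(np.float32))],.478,.409,.075))
E
```

```text
t 5.1 pos [0.4786 0.4092 0.0827] yaw 79.7 tilt [ 0.001  0.001 -1.   ] F [ 0.09 -0.49 -0.56] w 0.6504409436848761 gf 19.979368010535836 q7 0.5968407347351115
shift in tool cm [ -1.48 -18.47   0.25] turn about tool z -0.076
0.98 [246.016  243.6864] 430
0.49 [170.0864 169.1136] 127
(array([ 0.47183588,  0.42560753, -0.63645016]), np.float64(0.43821436166763306))
0.47 [146.688  183.7056] 260
```

View pics/l.png

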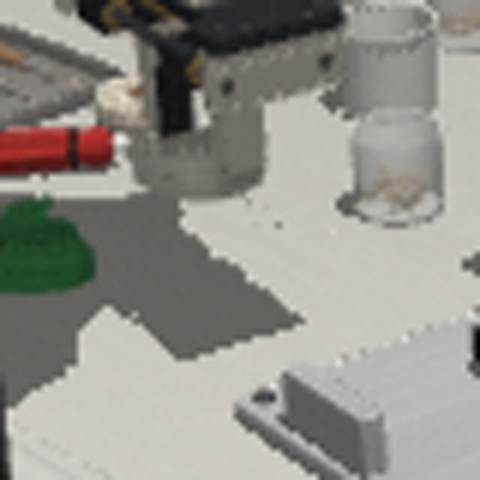

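```bash
python3 - <<'E'
from fit import *; import pickle
p=pickle.load(open("d.pkl","rb"))["scene"]
for d in(-.008,0,.008):
    a=np.radians(79.7);x,y=np.array([.4786,.4092])+d*np.array([-np.sin(a),np.cos(a)])
    m=np.argwhere(sil(p,x,y,a,.0755)>.5);print(d,((m[:,1].min()-142)*6,(m[:,1].max()-142+1)*6),((m[:,0].min()-142)*6,(m[:,0].max()+1-142)*6))
E
```

```text
-0.008 (np.int64(144), np.int64(282)) (np.int64(96), np.int64(198))
0 (np.int64(132), np.int64(264)) (np.int64(102), np.int64(198))
0.008 (np.int64(120), np.int64(252)) (np.int64(108), np.int64(204))
```

The cast hangs level and centred in the grip: it spans columns 135–267 in the crop, against 132–264 predicted. Now on to the nest.

Call:
carry_out:
  claw: [4,4,4,4,4,4,4,4,4,4,4,4,4,4]
  delta_pos:
    - [-0.1,-0.8,0]
    - [-0.1,-1.6,0]
    - [-0.1,-2,0]
    - [-0.2,-2,0]
    - [-0.2,-2,0]
    - [-0.2,-2,0]
    - [-0.1,-2,0]
    - [-0.1,-2,0]
    - [-0.1,-2,0]
    - [-0.1,-1.4,0]
    - [-0.1,-0.7,0]
    - [0,0,0]
    - [0,0,0]
    - [0,0,0]
  angular:
    - [0,0,0]
    - [0,0,0]
    - [0,0,0]
    - [0,0,0]
    - [0,0,0]
    - [0,0,0]
    - [0,0,0]
    - [0,0,0]
    - [0,0,0]
    - [0,0,0]
    - [0,0,0]
    - [0,0,-0.076]
    - [0,0,0]
    - [0,0,0]

```text
clock: 6.6
position: [0.4593, 0.2249, 0.0818]
ee_rot: [0.164, 3.137, 0.001]
force: [0.2, 1.3, -1.5]
width: 0.65
gripper_force: 20.0
```

```bash
python3 mv.py .4603 .2248 .0195 84.1
```

```text
t 6.6 pos [0.4593 0.2249 0.0818] yaw 84.0 tilt [ 0.     0.001 -1.   ] F [ 0.23  1.31 -1.52] w 0.6496456960632532 gf 19.97933569829911 q7 0.8880947844593304
shift in tool cm [-0.1  -0.    6.23] turn about tool z -0.001
```

Call:
carry_out:
  claw: [4,4,4,4,4,4,4,4]
  delta_pos:
    - [-0.1,0,0.8]
    - [0,0,1.4]
    - [0,0,1.4]
    - [0,0,1.2]
    - [0,0,0.7]
    - [0,0,0.4]
    - [0,0,0.2]
    - [0,0,0]
  angular:
    - [0,0,0]
    - [0,0,0]
    - [0,0,0]
    - [0,0,0]
    - [0,0,0]
    - [0,0,0]
    - [0,0,0]
    - [0,0,0]

```text
clock: 7.4
position: [0.4603, 0.2243, 0.0207]
ee_rot: [0.162, 3.137, 0.0]
force: [-0.1, 0.9, -1.4]
width: 0.65
gripper_force: 20.0
```

Call:
carry_out:
  claw: [4,4,4]
  delta_pos:
    - [0,0,0.1]
    - [0,0,0.1]
    - [0,0,0]
  angular:
    - [0,0,0]
    - [0,0,0]
    - [0,0,0]

```text
clock: 7.7
position: [0.4605, 0.2244, 0.0194]
ee_rot: [0.162, 3.137, 0.001]
force: [-0.5, 0.2, 4.2]
width: 0.647
gripper_force: 20.0
```

Call:
carry_out:
  claw: [6.5,7.2,8,8,8,8,8,8,8,8,8,8,8,8]
  delta_pos:
    - [0,0,0]
    - [0,0,0]
    - [0,0,0]
    - [0,0,0]
    - [0,0,0]
    - [0,0,-0.5]
    - [0,0,-1.5]
    - [0,0,-2]
    - [0,0,-2]
    - [0,0,-2]
    - [0,0,-2]
    - [0,0,-2]
    - [0,0,-1]
    - [0,0,0]
  angular:
    - [0,0,0]
    - [0,0,0]
    - [0,0,0]
    - [0,0,0]
    - [0,0,0]
    - [0,0,0]
    - [0,0,0]
    - [0,0,0]
    - [0,0,0]
    - [0,0,0]
    - [0,0,0]
    - [0,0,0]
    - [0,0,0]
    - [0,0,0]

```text
clock: 9.1
position: [0.4609, 0.2247, 0.1501]
ee_rot: [0.162, 3.135, 0.002]
force: [0.1, -0.6, -0.6]
width: 0.873
gripper_force: 0.0
```

```bash
python3 mv.py .606 .3165 .15 17; python3 - <<'E'
from fit import *
p=arm.get_image("scene");x,y=215,195
cv2.imwrite("pics/p.png",cv2.resize(p["frame"][y-45:y+45,x-50:x+50,::-1],(600,540),interpolation=cv2.INTER_CUBIC))
for r in arm.trace("cast",p):
    c=px(r["centre"]);print(r["conf"],c,r["region"].sum())
    if abs(c[0]-213)<15: 
        v,q=fit([(p,r["region"].astype(np.float32))],.46,.2245,.012);print(v,q)
E
```

```text
t 9.1 pos [0.4609 0.2247 0.1501] yaw 84.1 tilt [ 0.002  0.001 -1.   ] F [ 0.15 -0.64 -0.6 ] w 0.8732467359407311 gf 0.0 q7 0.8970691009017069
shift in tool cm [-13.49  10.63   0.05] turn about tool z 1.171
0.91 [247.808 240.   ] 430
0.82 [213.0944 207.8976] 271
[0.46019772 0.22153324 1.51069874] 0.730893611907959
0.59 [148.3776 182.5152] 220
```

View pics/p.png

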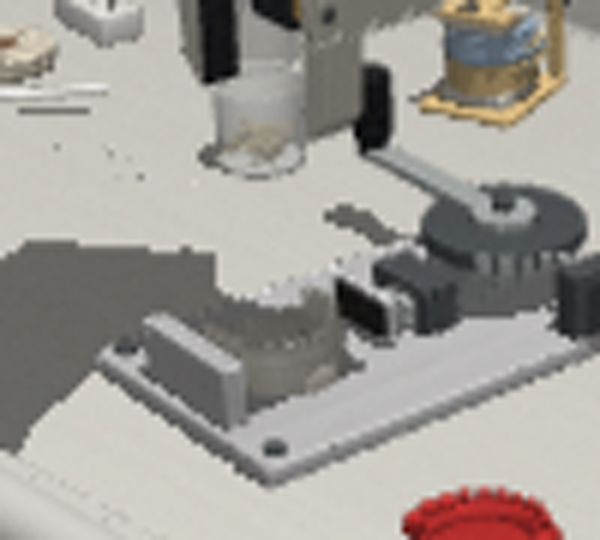

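The cast stands flat on the plate between the jaws (about column 275, row 345 in the crop). Next is the knob.

Call:
carry_out:
  claw: [6,6,6,6,6,6,6,6,6,6,6,6,6,6,6,6,6,6,6]
  delta_pos:
    - [-0.9,0.7,0]
    - [-1.8,1.4,0]
    - [-1.8,1.4,0]
    - [-1.8,1.4,0]
    - [-1.8,1.4,0]
    - [-1.8,1.4,0]
    - [-1.8,1.4,0]
    - [-1.2,1,0]
    - [-0.6,0.5,0]
    - [0,0,0]
    - [0,0,0]
    - [0,0,0]
    - [0,0,0]
    - [0,0,0]
    - [0,0,0]
    - [0,0,0]
    - [0,0,0]
    - [0,0,0]
    - [0,0,0]
  angular:
    - [0,0,0]
    - [0,0,0]
    - [0,0,0]
    - [0,0,0]
    - [0,0,0]
    - [0,0,0]
    - [0,0,0]
    - [0,0,0]
    - [0,0,0]
    - [0,0,0.13]
    - [0,0,0.13]
    - [0,0,0.13]
    - [0,0,0.13]
    - [0,0,0.13]
    - [0,0,0.13]
    - [0,0,0.13]
    - [0,0,0.13]
    - [0,0,0.13]
    - [0,0,0]

```text
clock: 11.1
position: [0.605, 0.3159, 0.1479]
ee_rot: [-1.869, -2.525, 0.002]
force: [0.5, 0.4, 0.4]
width: 0.65
gripper_force: 0.0
```

```bash
python3 mv.py .6065 .317 .062 17; python3 - <<'E'
from h import *
p=arm.get_image("scene")
for l,z in(("knob",.078),("pivot",.075)):
    for r in arm.place_of(l,p)[:2]: print(l,r["conf"],px(r["centre"]),at(p,px(r["centre"]),z))
E
```

```text
t 11.1 pos [0.605  0.3159 0.1479] yaw 17.0 tilt [-0.001 -0.001 -1.   ] F [0.47 0.43 0.42] w 0.6504415012663729 gf 0.0 q7 -0.10594811281523063
shift in tool cm [0.07 0.19 8.59] turn about tool z -0.001
knob 0.77 [228.4032 165.5808] [0.614155   0.31599362]
pivot 0.96 [249.6    173.7984] [0.62047259 0.22790839]
```

Call:
carry_out:
  claw: [6,6,6,6,6,6,6,6]
  delta_pos:
    - [0.1,0.2,0.5]
    - [0,0,1.5]
    - [0,0,1.8]
    - [0,0,1.8]
    - [0,0,1.5]
    - [0,0,1]
    - [0,0,0.5]
    - [0,0,0]
  angular:
    - [0,0,0]
    - [0,0,0]
    - [0,0,0]
    - [0,0,0]
    - [0,0,0]
    - [0,0,0]
    - [0,0,0]
    - [0,0,0]

```text
clock: 12.05
position: [0.6067, 0.3172, 0.062]
ee_rot: [-1.867, -2.526, 0.001]
force: [-0.5, -0.4, 0.2]
width: 0.651
gripper_force: 0.0
```

Call:
carry_out:
  claw: [1.5,1.5,1.5,1.5,1.5,1.5,1.5]
  delta_pos:
    - [0,0,0]
    - [0,0,0]
    - [0,0,0]
    - [0,0,0]
    - [0,0,0]
    - [0,0,0]
    - [0,0,0]
  angular:
    - [0,0,0]
    - [0,0,0]
    - [0,0,0]
    - [0,0,0]
    - [0,0,0]
    - [0,0,0]
    - [0,0,0]
  force: 30

```text
clock: 12.75
position: [0.6072, 0.3178, 0.0631]
ee_rot: [1.867, 2.527, 0.002]
force: [0.8, 1.5, 2.3]
width: 0.237
gripper_force: 30.0
```

```bash
python3 mv.py .6065 .317 .062 17; python3 - <<'E'
from h import *
a=[]
for n,(x,y) in(("top",(205,175)),("scene",(225,175))):
    p=arm.get_image(n);a.append(cv2.resize(p["frame"][y-40:y+40,x-40:x+40,::-1],(400,400),interpolation=cv2.INTER_CUBIC))
cv2.imwrite("pics/k.png",np.hstack(a))
E
```

```text
t 12.75 pos [0.6072 0.3178 0.0631] yaw 17.1 tilt [ 0.001  0.001 -1.   ] F [0.85 1.47 2.28] w 0.23717047131339 gf 30.00020205974579 q7 -0.08247881316424367
shift in tool cm [-0.05 -0.09  0.11] turn about tool z 0.001
```

View pics/k.png

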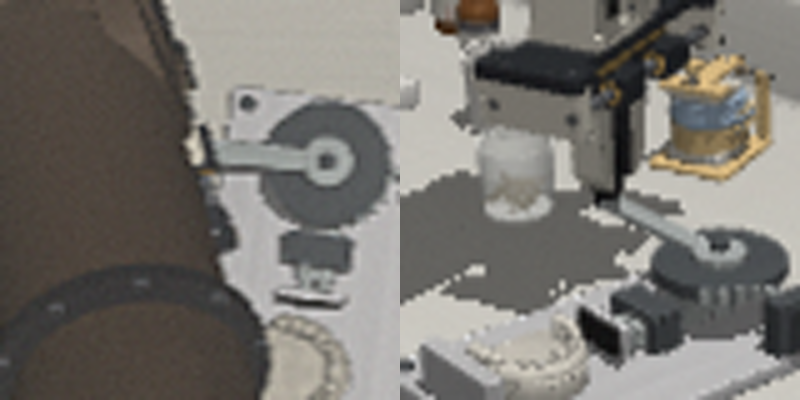

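The fingers are closed on the knob: the opening is 21.8 mm, and both views show the gripper at the lever's end.

```bash
cat > arc.py <<'E'
from h import *; import sys
from scipy.spatial.transform import Rotation as Ro
pv=np.array([.5965,.2107]);R=.1085
s=arm.observe();k=s["position"][:2]-pv;th=lambda k:(np.arctan2(k[1],k[0])+np.radians(95.9-175))
print("t",s["clock"],"lever est",th(k),"r",np.hypot(*k),"z",s["position"][2],"F",s["force"].round(1),"w",s["width"]*92,"gf",s["gripper_force"])
if len(sys.argv)>1:
    M=Ro.from_rotvec(s["ee_rot"]).as_matrix()
    goal,n=float(sys.argv[1]),int(sys.argv[2]);a=np.linspace(th(k),goal,n+1)+np.radians(79.1)
    r=np.linspace(np.hypot(*k),R,n+1);X=np.c_[pv+np.c_[np.cos(a),np.sin(a)]*r[:,None],np.full(n+1,s["position"][2])]
    c=((X-X[0])@M*100).round(2);c[:,2]=0;print(np.diff(c,axis=0).round(2).tolist())
E
python3 arc.py .42 11
```

```text
t 12.85 lever est 0.09015981682710827 r 0.10763585375652324 z 0.06307168224875129 F [1.2 1.4 2.4] w 21.55311751676586 gf 30.000329911708832
[[0.13, -0.3, 0.0], [0.12, -0.3, 0.0], [0.11, -0.3, 0.0], [0.1, -0.31, 0.0], [0.09, -0.31, 0.0], [0.08, -0.31, 0.0], [0.08, -0.32, 0.0], [0.06, -0.32, 0.0], [0.05, -0.32, 0.0], [0.05, -0.32, 0.0], [0.03, -0.32, 0.0]]
```

Call:
carry_out:
  claw: [1.5,1.5,1.5,1.5,1.5,1.5,1.5,1.5,1.5,1.5,1.5,1.5]
  delta_pos:
    - [0.13,-0.3,0]
    - [0.12,-0.3,0]
    - [0.11,-0.3,0]
    - [0.1,-0.31,0]
    - [0.09,-0.31,0]
    - [0.08,-0.31,0]
    - [0.08,-0.32,0]
    - [0.06,-0.32,0]
    - [0.05,-0.32,0]
    - [0.05,-0.32,0]
    - [0.03,-0.32,0]
    - [0,0,0]
  angular:
    - [0,0,0]
    - [0,0,0]
    - [0,0,0]
    - [0,0,0]
    - [0,0,0]
    - [0,0,0]
    - [0,0,0]
    - [0,0,0]
    - [0,0,0]
    - [0,0,0]
    - [0,0,0]
    - [0,0,0]

```text
clock: 14.05
position: [0.5721, 0.3181, 0.0631]
ee_rot: [1.864, 2.528, 0.006]
force: [4.1, 7.3, -2.4]
width: 0.234
gripper_force: 30.0
```

```bash
python3 arc.py .66 8
```

```text
t 14.05 lever est 0.4138886658584855 r 0.11015309277797473 z 0.06306535487238152 F [ 4.1  7.3 -2.4] w 21.516770598795784 gf 30.000562369823456
[[-0.0, -0.34, 0.0], [-0.01, -0.34, 0.0], [-0.02, -0.33, 0.0], [-0.03, -0.34, 0.0], [-0.04, -0.33, 0.0], [-0.06, -0.34, 0.0], [-0.06, -0.33, 0.0], [-0.07, -0.32, 0.0]]
```

Call:
carry_out:
  claw: [1.5,1.5,1.5,1.5,1.5,1.5,1.5,1.5,1.5]
  delta_pos:
    - [0.05,-0.34,0]
    - [0.04,-0.34,0]
    - [0.02,-0.33,0]
    - [0,-0.34,0]
    - [-0.02,-0.33,0]
    - [-0.04,-0.34,0]
    - [-0.05,-0.33,0]
    - [-0.06,-0.32,0]
    - [0,0,0]
  angular:
    - [0,0,0]
    - [0,0,0]
    - [0,0,0]
    - [0,0,0]
    - [0,0,0]
    - [0,0,0]
    - [0,0,0]
    - [0,0,0]
    - [0,0,0]

```text
clock: 14.95
position: [0.546, 0.311, 0.0631]
ee_rot: [-1.863, -2.529, -0.007]
force: [1.5, 10.3, -0.8]
width: 0.241
gripper_force: 30.0
```

```bash
sed -i 's/R=.1085/R=.110/' arc.py; python3 arc.py .78 4
```

```text
t 14.95 lever est 0.6567853269106676 r 0.11226075667058702 z 0.0631095480613548 F [ 1.5 10.3 -0.8] w 22.161685113732865 gf 29.997278451919556
[[-0.12, -0.33, 0.0], [-0.13, -0.32, 0.0], [-0.13, -0.32, 0.0], [-0.15, -0.31, 0.0]]
```

```bash
python3 - <<'E'
from h import *
a=[]
for n,(x,y) in(("top",(215,178)),("scene",(230,180))):
    p=arm.get_image(n);a.append(cv2.resize(p["frame"][y-33:y+33,x-33:x+33,::-1],(400,400),interpolation=cv2.INTER_CUBIC))
    for l,z in(("knob",.078),("pivot",.075)):
        for r in arm.place_of(l,p)[:2]: print(n,l,r["conf"],px(r["centre"]),at(p,px(r["centre"]),z))
    for q in ([.5965,.2107,.06],[.588,.2093,.06],[.546,.311,.045]): print(proj(p,q)[0].round(1), ((proj(p,q)[0]-[x-33,y-33]+.5)*400/66).round())
cv2.imwrite("pics/m.png",np.hstack(a))
E
```

```text
top knob 0.87 [199.8848 179.7888] [0.54967455 0.30449196]
top pivot 0.9 [229.888  166.6176] [0.59483922 0.20883788]
[229.6 166.8] [292. 135.]
[230.  169.3] [294. 151.]
[199.3 182. ] [108. 227.]
scene knob 0.87 [216.2176 172.3008] [0.55335666 0.3060082 ]
scene pivot 0.86 [248.32   178.9824] [0.59136844 0.20461635]
[248.2 182.3] [313. 217.]
[246.5 183.4] [303. 223.]
[213.8 182.2] [105. 217.]
```

View pics/m.png

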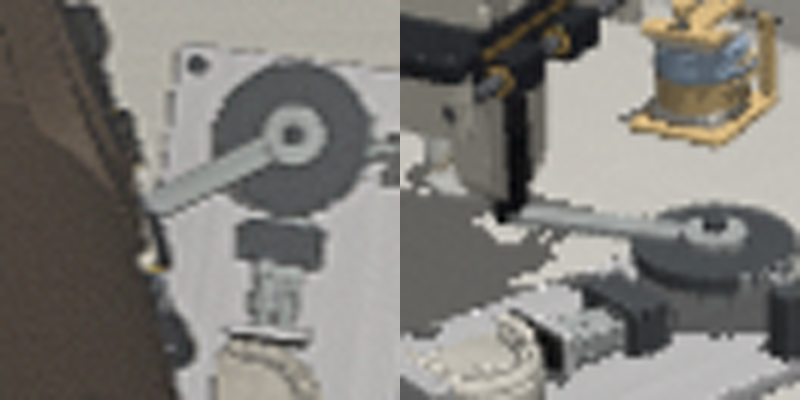

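Two clicks are past: the bar in the top view, from (294,134) to (155,203), gives a lever angle of about 0.66, which matches the arm. The pad is on the cast.

Call:
carry_out:
  claw: [1.5,1.5,1.5,1.5,1.5]
  delta_pos:
    - [-0.08,-0.33,0]
    - [-0.1,-0.32,0]
    - [-0.12,-0.32,0]
    - [-0.14,-0.31,0]
    - [0,0,0]
  angular:
    - [0,0,0]
    - [0,0,0]
    - [0,0,0]
    - [0,0,0]
    - [0,0,0]

```text
clock: 15.75
position: [0.5342, 0.3034, 0.0633]
ee_rot: [-1.861, -2.528, -0.006]
force: [-1.8, 9.7, 0.6]
width: 0.229
gripper_force: 30.0
```

```bash
python3 arc.py .87 4
```

```text
t 15.75 lever est 0.781990837615627 r 0.1116357983109254 z 0.06326170903043234 F [-1.8  9.7  0.6] w 21.06867575839234 gf 29.99553769826889
[[-0.11, -0.22, 0.0], [-0.12, -0.22, 0.0], [-0.12, -0.22, 0.0], [-0.12, -0.21, 0.0]]
```

Call:
carry_out:
  claw: [1.5,1.5,1.5,1.5,1.5]
  delta_pos:
    - [-0.1,-0.22,0]
    - [-0.11,-0.22,0]
    - [-0.12,-0.22,0]
    - [-0.12,-0.21,0]
    - [0,0,0]
  angular:
    - [0,0,0]
    - [0,0,0]
    - [0,0,0]
    - [0,0,0]
    - [0,0,0]

```text
clock: 16.25
position: [0.5267, 0.2964, 0.0632]
ee_rot: [-1.861, -2.528, -0.004]
force: [-2.9, 9.2, 2.6]
width: 0.229
gripper_force: 30.0
```

```bash
python3 arc.py .90 2; python3 - <<'E'
from h import *
p=arm.get_image("top");f=p["frame"].astype(int);np.set_printoptions(linewidth=250)
# lever bar: bright, neutral pixels between r=45..95mm of the pivot, over dark sector / plate: score bar angle with brightness profile
pv=np.array([.5965,.2107]);g=cv2.cvtColor(p["frame"],cv2.COLOR_RGB2GRAY).astype(np.float32)
for th in np.arange(.6,1.1,.04):
    a=th+np.radians(79.1);X=np.array([[*(pv+r*np.array([np.cos(a),np.sin(a)])),.055] for r in np.linspace(.02,.04,9)])
    q=proj(p,X).astype(np.float32);print(round(th,2),cv2.remap(g,q[:,0],q[:,1],cv2.INTER_LINEAR).mean().round(1))
for n in("top","scene"):
    p=arm.get_image(n)
    for l,z in(("knob",.078),("cast",.012),("pivot",.075)):
        for r in arm.place_of(l,p)[:3]: print(n,l,r["conf"],at(p,px(r["centre"]),z))
E
```

```text
t 16.25 lever est 0.8738352306896338 r 0.11055348480800416 z 0.06317253287329769 F [-2.9  9.2  2.6] w 21.0384885730535 gf 30.000435411930084
[[-0.08, -0.12, 0.0], [-0.08, -0.12, 0.0]]
0.6 99.9
0.64 111.0
0.68 126.4
0.72 141.2
0.76 149.7
0.8 151.8
0.84 151.7
0.88 152.2
0.92 153.5
0.96 155.5
1.0 157.2
1.04 155.2
1.08 147.4
top knob 0.94 [0.52620475 0.29298357]
top cast 0.87 [0.44518428 0.22481553]
top cast 0.71 [0.4191535  0.03521739]
top cast 0.55 [0.44049069 0.51780052]
top pivot 0.67 [0.59353462 0.21129928]
top pivot 0.38 [0.52542983 0.29666974]
scene knob 0.65 [0.53582953 0.29394781]
scene knob 0.45 [ 0.34298675 -0.17548209]
scene cast 0.76 [0.40212052 0.01223084]
scene cast 0.63 [0.43765192 0.50280145]
scene cast 0.56 [0.44369718 0.21329237]
scene pivot 0.93 [0.60943883 0.22251299]
```

Call:
carry_out:
  claw: [1.5,1.5,1.5,1.5]
  delta_pos:
    - [0,0,0]
    - [0,0,0]
    - [0,0,0]
    - [0,0,0]
  angular:
    - [0,0,0]
    - [0,0,0]
    - [0,0,0]
    - [0,0,0]

```text
clock: 17.1
position: [0.5267, 0.2964, 0.0632]
ee_rot: [-1.861, -2.528, -0.004]
force: [-3.2, 9.4, 3.4]
width: 0.234
gripper_force: 30.0
```

```bash
python3 arc.py; python3 -c "
from cell import arm
print(arm.sign_off())"
```

```text
t 17.1 lever est 0.8738473140700282 r 0.11056339171480303 z 0.06317621287845891 F [-3.2  9.4  3.4] w 21.489473481500255 gf 30.000271797180176
the job is handed in; nothing more can be done
None
```

I handed the job in with the cast flat between the jaws, the lever at an estimated 0.87 rad (past the third click, short of the fourth at 1.05) and the knob still gripped; the hand-in returned no verdict, and the clicks and pad contact are judged from the arm's pose and the images.

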